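# Hang the ferrule pail on the hook stand by its wire bail

### The arm

A 7-joint arm with a two-finger parallel gripper is mounted at the origin on a cart in front of the work surface, level with it; the furniture and walls round the work are solid. World frame = base frame: x ahead of the robot, y to its left, z up, the work surface at z = 0. Lengths are in mm, angles in rad, forces in N, time in s.
With the tool pointing down it reaches from about 425 to 950 mm from the base axis. Payload 16.7 kg.
Tool frame: the origin (TCP) lies between the finger pads; the fingertips stand 25 mm ahead of it and the grasp point (between the pads) lies 6 mm ahead of it; z points along the fingers, y is the line along which they close (so a half turn about z gives the same grasp; the last joint's range is limited). The gripper opens to 94 mm and grips with 3 to 60 N. Pads are 16 mm wide; open, the fingers measure 119 mm over their backs; the gripper's body (75 mm by 177 mm) begins 78 mm behind the grasp point.
Start: joints at [-1.48, 0.426, 0.074, 1.606, -0.034, 1.111, -0.067], TCP at [160.326, 655.646, 230.467] pointing down, gripper open.
Joint ranges: [-2.85, 2.85], [-0.5, 2.14], [-1.23, 1.37], [0.21, 2.46], [-1.02, 4.16], [0.16, 2.05], [-2.73, 2.73]. Speed limits (rad/s): [1.89, 1.89, 2.39, 2.39, 3.01, 3.01, 3.01].

### API

Orientations are given as [roll, pitch, yaw] about the fixed x, y, z axes, in that order (R = Rz(yaw) Ry(pitch) Rx(roll)).
In Python, from plant import robot gives the robot as it stands. Calls block until the motion is done:
- robot.move_pose(position, orientation): joint-space move of the TCP to a pose.
- robot.move_linear(position, rot=None, velocity=150, f_stop=None): straight line of the TCP; rot=None keeps the orientation; velocity is the mean speed in mm/s. With f_stop (N) it stops when the force on the tool has changed by that much, and returns True; else False.
- robot.goto_joints(angles): joint-space move.
- robot.gripper_to(opening): finger opening in mm; the grip force is fixed at half the most; returns when the fingers have stopped.
- robot.pause(seconds).
- robot.solve_ik(position, orientation): joint angles nearest the present ones, or None.
- robot.sense(): the state.
- robot.get_image(name): name is "scene" or "top" or "wrist"; returns a dict with "color" (384x512x3 uint8, red, green, blue), "z_map" (384x512 float32, mm along the optical axis (not along the pixel's ray), 0 where there is no reading), "K" (3x3 intrinsics, pixels), "R" (3x3) and "t" (3): a world point X has camera coordinates R X + t. Camera axes: x right, y down, z forward; pixel columns grow to the right and rows downward; lengths in mm; the calibration is good to about 2 mm. A picture is of the moment at which its call begins.
A pose or a line that the arm cannot do raises robot.PlanningError and nothing moves.
- robot.sign_off(): hands the job in; it is judged then, once.
The state is a dict: "clock": time; "joints": joint angles; "qvel": joint speeds; "tau": joint torques, N m; "tool_pos": TCP position; "orientation": TCP orientation; "contact_force": force on the tool from outside, world axes, zero at the start; "wrist_torque": the same for the moment, N m; "grip_width": finger opening in mm; "finger_force": force on a finger pad.
Only numpy, scipy, OpenCV 4.12 (cv2) and the standard library are available. Lean on these libraries where they do the work, as an engineer would, in place of code of your own. Each camera call takes 0.05 s, during which the arm holds its last target. There are 200 camera calls.

### The job

Clear the bench: while the small steel pail of ferrules stands where it is, raise its folded-down wire bail upright, then lift the pail by the bail and hang it on the double hook of the stand. Lower the bail gently onto the two prongs until you feel them take it, slide it back under the keeper lips and let it settle down into the seats; do not bang or force the hooks, tip the pail over or disturb the things round about.

Things in the scene. Friction and masses are not known exactly. Their poses are not given: they have to be found in the camera images.
- pail: Open round sheet-steel pail half full of ferrules (they are fixed in it), 92 mm across the rim, 84 mm across the bottom, 60 mm high, about 0.45 kg (may be 30 % less to 40 % more). Origin: centre of its underside; z up; the bail's hinge axis runs along its y axis 50 mm above the origin, and the bail is folded down towards its -x side.
- bail (a joint): Hinge angle of the wire bail on the pail, rad: 0 = folded down level, sticking out to the pail's -x side 50 mm above its underside; 1.57 = upright above the pail; can go on to 3.14 (folded to the other side). Slight friction in the hinge (0.015 N m) roughly holds it where it is left. It starts nearly folded down (0 to 0.3).
- bail_grip (a point): Middle of the bail's cross bar, 105 mm from the hinge axis (155 mm above the pail's underside when upright). Its y axis runs along the bar, parallel to the pail's y. Wire 5 mm thick, straight for 90 mm; in the middle a wooden sleeve 36 x 10 mm, fast on the wire: grip there, lightly while raising, for a hard pinch keeps it from turning and tips the pail. Folded: 54 mm free between sleeve and pail.
- stand: Fixed steel stand: foot plate 130 x 130 x 12 mm, column 16 mm thick and 252 mm high 85 mm behind (+x of) the origin, and clamped on it a double hook whose prongs point to the stand's -x. Origin: on the bench top straight below the middle between the hook's two seats; z up. The hung bail's bar must lie along the stand's y axis. The hook is sprung: it gives 4 mm down at 2.5 N/mm, then is rigid.
- hook_zone (a point): Point fixed to the stand, 215 mm above its origin, axes as the stand's. The hook's collar is clamped up to 20 mm above or below this: the prongs' lands are 195 to 235 mm above the bench, NOT measured, so feel for them. Two like prongs 8 mm thick stand 30 mm either side of this point (+-y), 52 mm free between them for fingers and sleeve; the bail's legs (52 mm from its middle) pass outside them.
- hook_mouth (a point): Point fixed to the stand at x -28 mm, 260 mm up: a bar brought in from the front at this height clears the tips, and the pail's rim stays below the prongs (18 mm deep). Each prong in x, mm: tip -61 to -48, 10 above the land; level land -48 to -7; seat 7 deep, -7 to +7; upright back. A keeper lip, 11 above the land, covers x -9 to +7 (sloping top, up to 36): slide the wire in along the land.
- wax_jar: Bystander: glass jar with a tin lid, 58 mm across and 58 mm high, standing between pail and stand; origin centre of underside. Leave alone.
- flux_bottle: Bystander: small bottle with a brown cap, 43 mm across, 96 mm high, to the left of the stand; origin centre of underside. Leave alone.
- screwdriver_red: Bystander: red-handled screwdriver 194 mm long and 27 mm thick, lying near the front edge; origin under its middle. Leave alone.
- caliper: Bystander: caliper 200 x 66 x 13 mm lying on the left of the bench; origin under its middle. Leave alone.
- wood_wedge: Bystander: wooden wedge 100 x 34 x 28 mm on the left of the bench; origin centre of underside. Leave alone.

How it is judged:
By the outcome, as a careful person would: the job done as asked, in the order asked, and still so for the second after the job is handed in, with the robot touching nothing.
It also fails if it takes over 67 s, if anything falls off the work surface, if the arm or the gripper's body presses on something with over 40 N, if the wrist force passes 120 N, or if a joint passes its speed limit or range.

## Working session

There is one attempt and no reset: what is moved stays moved. The work goes in short steps, each a Python script; the robot and the scene stay as the last script left them, time stands still between calls to the robot, and variables do not carry over. Pictures are saved under pics/ and viewed, at most 13 in all, crops included, and the job is handed in when it is done.

```bash
mkdir -p pics; ls; python3 - <<'E'
from plant import robot
import cv2,numpy as np,pickle
s=robot.sense();print(s)
for n in("scene","top"):
    d=robot.get_image(n);pickle.dump(d,open(n+".pkl","wb"))
    cv2.imwrite(f"pics/{n}.png",cv2.resize(d["color"][:,:,::-1],(800,600),interpolation=cv2.INTER_CUBIC))
    print(n,-d["R"].T@d["t"],d["R"].tolist(),d["K"].tolist())
E
```

```text
pics
{'clock': 0.0, 'joints': array([-1.48051762,  0.42672089,  0.07385162,  1.6065822 , -0.03409672,
        1.11080225, -0.06705532]), 'qvel': array([-1.99762422e-03,  4.79481374e-04,  1.08803680e-03,  2.36301031e-04,
        9.71082747e-04,  2.06476500e-04,  9.72918751e-05]), 'tau': array([-4.75180568e-04, -9.35822439e+01,  3.66670042e+00, -4.54206061e+01,
       -4.87349310e-02,  2.01336807e-02,  1.24353937e-04]), 'tool_pos': array([160.23858679, 655.29778089, 229.79398023]), 'orientation': array([-3.14034293e+00,  9.48449806e-05,  2.90182858e+00]), 'contact_force': array([-0.19238904, -0.32373003,  0.24464316]), 'wrist_torque': array([ 0.00795852, -0.01279653,  0.01463712]), 'finger_force': 0.0, 'grip_width': 94.19712303302313}
scene [ -64.5760011  -748.0328102  1141.90696508] [[0.826081511583427, -0.5634845852747395, 0.00862892680435093], [-0.3838665556766833, -0.5738356402218265, -0.7234356401533768], [0.41259641740199343, 0.5943044507396535, -0.6903379000012089]] [[456.680245720262, 0.0, 248.96999727408402], [0.0, 456.680245720262, 193.36447633797926], [0.0, 0.0, 1.0]]
top [ 274.8848759    73.44801926 1287.11652526] [[-0.023980945869440013, -0.9996459112642111, -0.011531102633833966], [-0.981933817138832, 0.025718529870244186, -0.1874687600121052], [0.18769894244339766, 0.0068271014389988905, -0.9822028801075526]] [[369.6974920268874, 0.0, 256.0399414530928], [0.0, 369.6974920268874, 196.3563261588739], [0.0, 0.0, 1.0]]
```

View pics/scene.png

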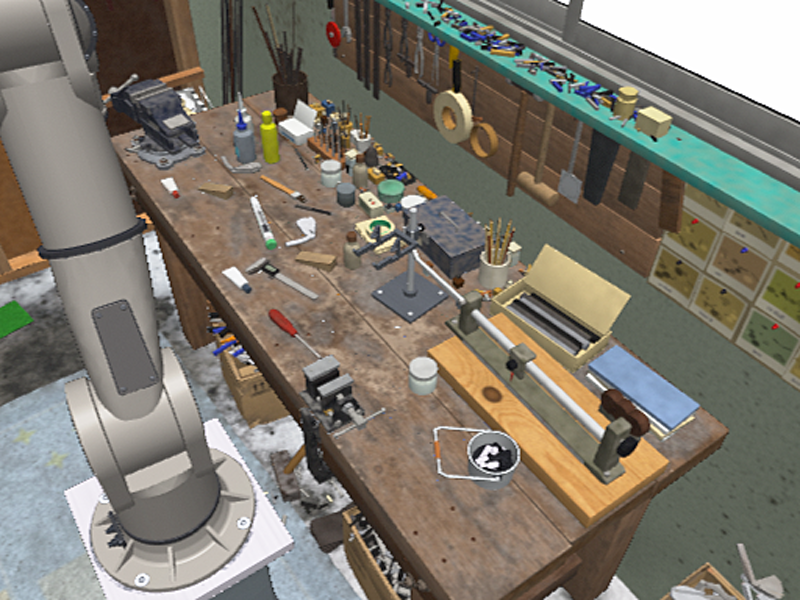

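View pics/top.png

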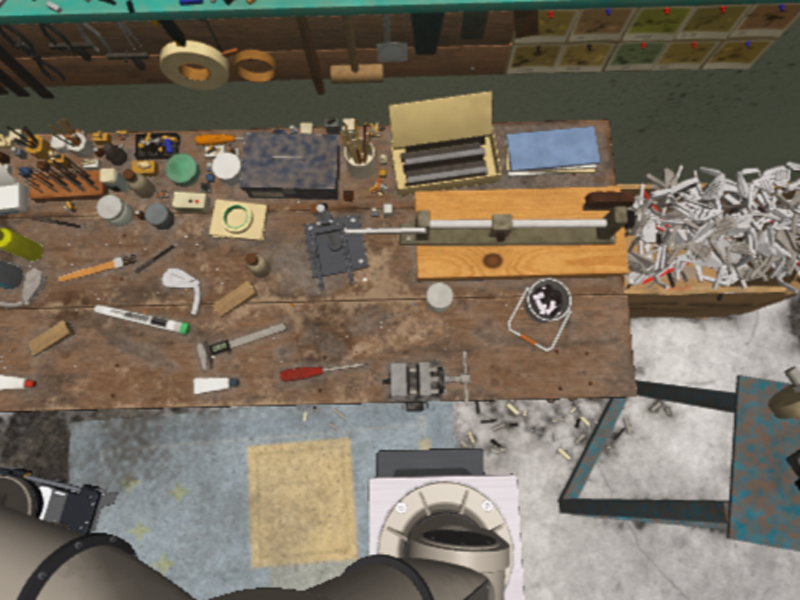

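The pail is at scene (493,455) and top (548,298), with its bail toward the robot. The stand is at top (336,247), and the jar lies between them. Next I'll make enlarged crops.

```bash
python3 - <<'E'
import cv2,numpy as np,pickle
S=pickle.load(open("scene.pkl","rb"))["color"];T=pickle.load(open("top.pkl","rb"))["color"]
def c(I,x,y,w,h):return cv2.resize(I[y:y+h,x:x+w,::-1],(400,300),interpolation=cv2.INTER_CUBIC)
# 80x60 crops x5
a=np.hstack([c(S,262,255,80,60),c(S,225,130,80,60)]);b=np.hstack([c(T,310,170,80,60),c(T,175,125,80,60)])
cv2.imwrite("pics/crops.png",np.vstack([a,b]))
E
```

```text
(no output)
```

View pics/crops.png

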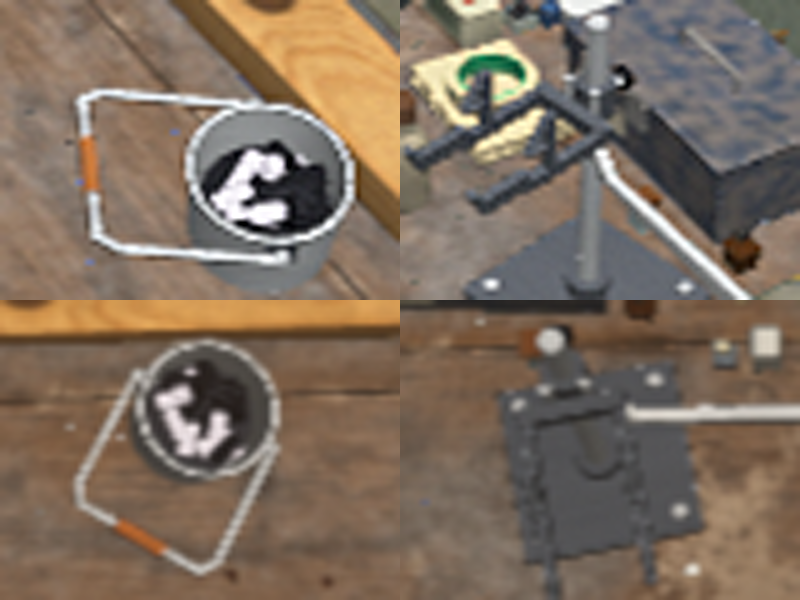

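The crops show the pail's rim and the bail with its orange sleeve at scene crop (89,165) and top crop (140,537). The prong tips are at scene crop (412,158) and (475,205), and at top crop (550,597) and (648,580). I'll triangulate these.

```bash
cat > h.py <<'E'
import numpy as np,pickle
def ray(d,u,v):
    r=d["R"].T@np.linalg.inv(d["K"])@[u,v,1.];return -d["R"].T@d["t"],r/np.linalg.norm(r)
def onz(d,u,v,z):
    c,r=ray(d,u,v);return c+r*(z-c[2])/r[2]
def tri(*obs):
    A=np.zeros((3,3));b=np.zeros(3)
    for d,u,v in obs:
        c,r=ray(d,u,v);P=np.eye(3)-np.outer(r,r);A+=P;b+=P@c
    X=np.linalg.solve(A,b);return X,[round(float(np.linalg.norm((np.eye(3)-np.outer(r,r))@(X-c))),1) for c,r in (ray(*o) for o in obs)]
E
python3 - <<'E'
from h import *
np.set_printoptions(precision=1,suppress=True)
S=pickle.load(open("scene.pkl","rb"));T=pickle.load(open("top.pkl","rb"))
A=lambda x,y:(S,262+x/5-.4,255+y/5-.4)
B=lambda x,y:(S,225+(x-400)/5-.4,130+y/5-.4)
C=lambda x,y:(T,310+x/5-.4,170+(y-300)/5-.4)
D=lambda x,y:(T,175+(x-400)/5-.4,125+(y-300)/5-.4)
for n,a,b in [("rim",A(270,173),C(207,409)),("sleeve",A(89,165),C(140,537)),("cornL",A(84,97),C(80,495)),("cornR",A(97,240),C(204,570)),
 ("tipL",B(412,158),D(550,597)),("tipR",B(475,205),D(648,580)),("rootL",B(541,90),D(530,418)),("rootR",B(610,130),D(625,408)),("coltop",B(597,20),D(550,340))]:
    print(n,*tri(a,b))
print("rim z60",onz(*A(270,173),60),onz(*C(207,409),60))
print("plate",[onz(*D(*p),12) for p in [(500,393),(668,362),(703,527),(527,562)]])
print("plateS",[onz(*B(*p),12) for p in [(465,292),(590,222)]])
print("jar",onz(T,439/1.5625,296/1.5625,58),onz(S,424/1.5625,366/1.5625,58))
print("flux",onz(T,257/1.5625,262/1.5625,60),"vise z", onz(T,450/1.5625,365/1.5625,0))
z=T["z_map"];
# point cloud height of things near
v,u=np.mgrid[0:384,0:512];P=np.stack([(u-T["K"][0,2])*z/T["K"][0,0],(v-T["K"][1,2])*z/T["K"][1,1],z],-1)-T["t"];P=P@T["R"]
pickle.dump(P,open("top_cloud.pkl","wb"))
def box(n,m):
    q=P[m];print(n,len(q),q.min(0),q.max(0)) if len(q) else None
X,Y,Z=P[...,0],P[...,1],P[...,2];ok=z>0
for n,a,b in (("pail",(280,420),(350,500)),("vise",(430,355),(475,405)),("rod",(350,215),(640,245)),("stand",(300,200),(370,290)),("box",(240,130),(340,195)),("jar",(425,282),(455,312))):
    m=ok.copy()
    k=np.zeros_like(m);k[int(a[1]/1.5625):int(b[1]/1.5625),int(a[0]/1.5625):int(b[0]/1.5625)]=1
    box(n,m&k&(Z>20))
E
```

```text
rim [ 520.  -241.1   54. ] [0.9, 0.9]
sleeve [ 431.8 -186.9   68.2] [0.7, 0.7]
cornL [ 459.5 -148.2   67.6] [1.0, 1.0]
cornR [ 408.  -227.6   66.2] [0.4, 0.4]
tipL [528.2 236.  191. ] [1.6, 1.6]
tipR [537.9 176.4 188.7] [1.7, 1.7]
rootL [641.4 249.5 189.6] [0.1, 0.1]
rootR [649.9 188.7 190.5] [4.2, 4.2]
coltop [669.9 228.2 249. ] [0.5, 0.5]
rim z60 [ 517.7 -244.1   60. ] [ 518.  -239.1   60. ]
plate [array([720.1, 299.8,  12. ]), array([740.2, 178. ,  12. ]), array([616.1, 154.2,  12. ]), array([593.8, 279.7,  12. ])]
plateS [array([592.3, 270.9,  12. ]), array([712.6, 283.2,  12. ])]
jar [531.4  -3.1  58. ] [536.8  -7.9  58. ]
flux [618.  394.5  60. ] vise z [386.3 -25.5   0. ]
vise 287 [300.5 -61.9  22. ] [401.9  25.2  90.1]
rod 2847 [ 636.7 -427.4   20.9] [735.1 180.7 172.9]
stand 586 [523.3 145.1  20.5] [762.4 282.5 254.6]
box 2413 [777.6 214.2  20.1] [951.4 451.4  97.2]
jar 248 [505.9 -31.2  23. ] [562.3  23.8  62. ]
```

```bash
cat >> h.py <<'E'
from scipy.spatial.transform import Rotation as Ro
def pose(P,yaw,e=np.pi/2,s=1):
    """TCP pose with grasp point at P; approach along yaw direction, e below the horizontal, closing in that vertical plane"""
    x=np.array([np.cos(yaw),np.sin(yaw),0]);y=np.array([-np.sin(yaw),np.cos(yaw),0]);z=np.array([0,0,1.])
    tz=np.cos(e)*x-np.sin(e)*z;ty=s*(np.sin(e)*x+np.cos(e)*z)
    R=np.column_stack([s*y,ty,tz]);return np.asarray(P)-6*tz,Ro.from_matrix(R).as_euler("xyz")
E
python3 - <<'E'
from h import *
from plant import robot
import cv2
np.set_printoptions(precision=2,suppress=True)
for s in(1,-1):
  for P,y,e in [((520,200,470),.165,90),((432,-187,350),-.57,90),((400,-165,100),-.57,45),((432,-187,68),-.57,45),((432,-187,68),-.57,60),((518,-241,155),-.57,90),((558,209,260),.165,90),((586,214,200),.165,90)]:
    q=robot.solve_ik(*pose(P,y,np.radians(e),s));print(s,P,e,q)
robot.move_linear([160,656,480])
robot.move_pose(*pose((500,195,480),.165,s=-1))
d=robot.get_image("wrist");pickle.dump(d,open("w1.pkl","wb"));cv2.imwrite("pics/w1.png",cv2.resize(d["color"][:,:,::-1],(800,600),interpolation=cv2.INTER_CUBIC))
print(robot.sense()["clock"],robot.sense()["joints"],-d["R"].T@d["t"])
E
```

```text
1 (520, 200, 470) 90 [-1.08  0.11  0.68  1.53 -0.07  1.53 -0.24]
1 (432, -187, 350) 90 [-1.26 -0.49  1.16  1.92  0.45  1.44 -0.78]
1 (400, -165, 100) 45 None
1 (432, -187, 68) 45 None
1 (432, -187, 68) 60 None
1 (518, -241, 155) 90 [-0.38  0.48  0.92  1.95 -0.46  0.95  0.2 ]
1 (558, 209, 260) 90 [-0.98  0.31  0.65  1.78 -0.2   1.13 -0.1 ]
1 (586, 214, 200) 90 [-0.94  0.43  0.65  1.78 -0.29  1.04 -0.02]
-1 (520, 200, 470) 90 [ 0.37  0.23 -1.04  1.45  0.2   1.57  2.65]
-1 (432, -187, 350) 90 [-1.19 -0.39  1.18  1.92  0.37  1.39  2.46]
-1 (400, -165, 100) 45 None
-1 (432, -187, 68) 45 None
-1 (432, -187, 68) 60 None
-1 (518, -241, 155) 90 [ 1.11  0.53 -1.02  1.86  0.52  1.05  2.45]
-1 (558, 209, 260) 90 [ 0.31  0.44 -1.02  1.7   0.4   1.23  2.5 ]
-1 (586, 214, 200) 90 [ 0.29  0.56 -1.03  1.7   0.52  1.17  2.43]
4.6333 [ 0.41  0.18 -1.04  1.48  0.15  1.58  2.68] [512.54 118.01 640.76]
```

View pics/w1.png

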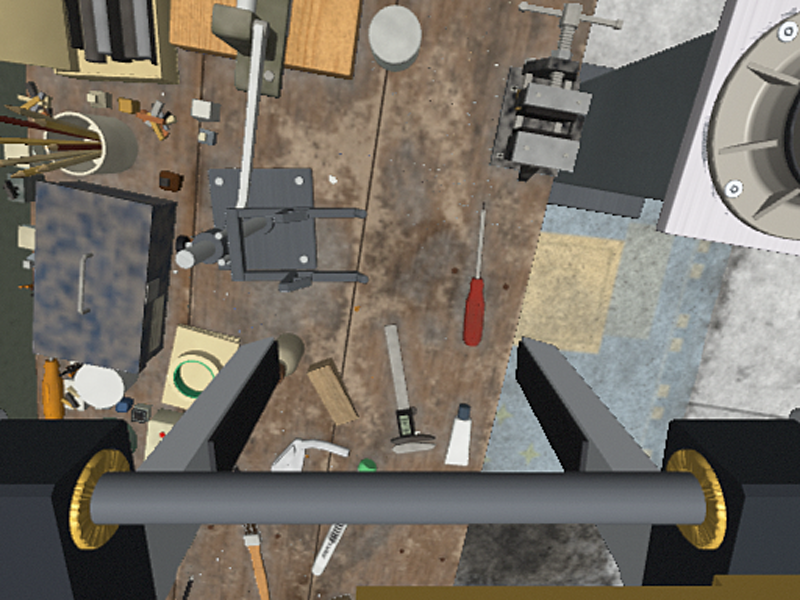

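The wrist image shows the prong tips at (366,212) and (367,279), the column top at about (186,258) and plate corners at (209,168) and (312,168). I'll refine the stand from these, then move above the bail and look.

```bash
python3 - <<'E'
from h import *
from plant import robot
import cv2
np.set_printoptions(precision=2,suppress=True)
S=pickle.load(open("scene.pkl","rb"));T=pickle.load(open("top.pkl","rb"));W=pickle.load(open("w1.pkl","rb"))
B=lambda x,y:(S,225+(x-400)/5-.4,130+y/5-.4)
D=lambda x,y:(T,175+(x-400)/5-.4,125+(y-300)/5-.4)
w=lambda x,y:(W,x/1.5625-.2,y/1.5625-.2)
for n,*o in [("tipL",B(412,158),D(550,597),w(367,279)),("tipR",B(475,205),D(648,580),w(366,212)),("coltop",B(597,20),D(550,340),w(186,258))]: print(n,*tri(*o))
print("plate",[onz(*w(*p),12) for p in [(209,168),(312,168),(317,270)]])
print([onz(*w(*p),215) for p in [(367,279),(366,212)]])
robot.move_pose(*pose((430,-150,400),-.57,s=1))
print(robot.sense()["joints"],robot.sense()["clock"])
for s in(1,-1):
  for e in range(45,126,10):
    print(s,e,[robot.solve_ik(*pose(P,-.57,np.radians(e),s)) is not None for P in [(432,-187,68),(450,-198,120),(518,-241,155)]])
d=robot.get_image("wrist");pickle.dump(d,open("w2.pkl","wb"));cv2.imwrite("pics/w2.png",cv2.resize(d["color"][:,:,::-1],(800,600),interpolation=cv2.INTER_CUBIC))
E
```

```text
tipL [525.15 234.18 194.61] [3.2, 2.0, 3.2]
tipR [534.87 173.91 192.64] [2.7, 2.8, 2.9]
coltop [669.4  227.54 249.36] [0.5, 0.8, 0.7]
plate [array([741.36, 173.05,  12.  ]), array([614.66, 151.85,  12.  ]), array([592.65, 280.57,  12.  ])]
[array([521.5 , 228.92, 215.  ]), array([531.23, 169.94, 215.  ])]
[ 1.34 -0.02 -1.09  1.77 -0.02  1.38 -0.32] 7.275
1 45 [False, False, False]
1 55 [False, False, True]
1 65 [True, True, True]
1 75 [True, True, True]
1 85 [True, True, True]
1 95 [True, True, True]
1 105 [True, True, True]
1 115 [True, True, True]
1 125 [True, True, True]
-1 45 [False, False, False]
-1 55 [False, False, True]
-1 65 [False, True, True]
-1 75 [True, True, True]
-1 85 [True, True, True]
-1 95 [True, True, True]
-1 105 [True, True, True]
-1 115 [True, True, True]
-1 125 [True, True, True]
```

View pics/w2.png

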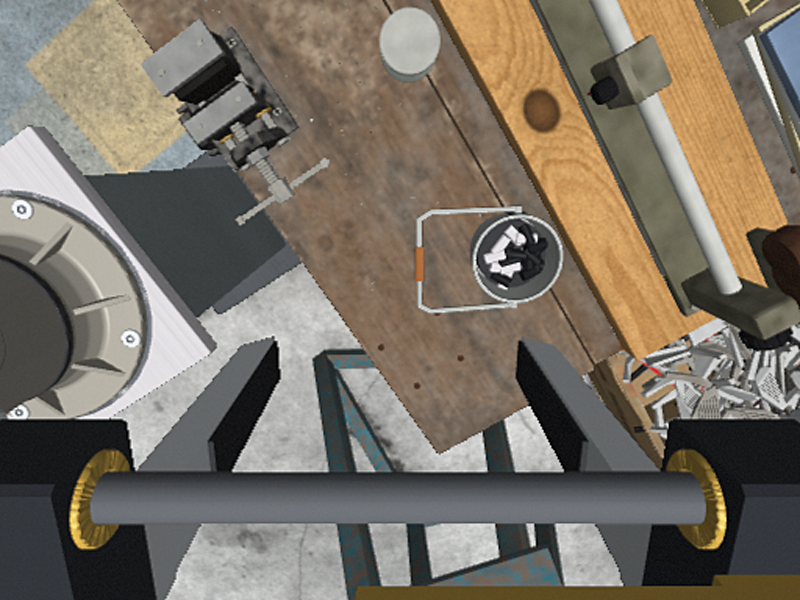

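The image has the bar parallel to its vertical axis, so pail yaw is -0.57. The sleeve is at (420,264) and the rim centre at (517,258).

```bash
python3 - <<'E'
from h import *
from plant import robot
np.set_printoptions(precision=2,suppress=True)
S=pickle.load(open("scene.pkl","rb"));T=pickle.load(open("top.pkl","rb"));W=pickle.load(open("w2.pkl","rb"))
A=lambda x,y:(S,262+x/5-.4,255+y/5-.4)
C=lambda x,y:(T,310+x/5-.4,170+(y-300)/5-.4)
w=lambda x,y:(W,x/1.5625-.2,y/1.5625-.2)
P,r=tri(A(89,165),C(140,537),w(420,264));print(P,r)
rim,r=tri(A(270,173),C(207,409),w(517,258));print(rim,r)
print([onz(*w(*p),68) for p in((421,220),(421,308))])
yaw=-.57;e=np.radians(65)
tz=np.array([np.cos(e)*np.cos(yaw),np.cos(e)*np.sin(yaw),-np.sin(e)])
robot.gripper_to(44)
robot.move_pose(*pose(P-80*tz,yaw,e)); 
robot.move_linear(pose(P-30*tz,yaw,e)[0],velocity=100)
s=robot.sense();print(s["clock"],s["joints"],s["contact_force"],s["tool_pos"],pose(P-30*tz,yaw,e)[0])
import cv2
d=robot.get_image("wrist");pickle.dump(d,open("w3.pkl","wb"));cv2.imwrite("pics/w3.png",cv2.resize(d["color"][:,:,::-1],(800,600),interpolation=cv2.INTER_CUBIC))
E
```

```text
[ 431.95 -187.58   68.81] [0.3, 1.4, 1.4]
[ 520.46 -241.24   53.94] [0.5, 1.3, 0.9]
[array([ 457.28, -151.07,   68.  ]), array([ 408.29, -230.  ,   68.  ])]Traceback (most recent call last):
  File "<stdin>", line 14, in <module>
plant.PlanningError: the arm cannot take that pose within its joint ranges
```

```bash
python3 - <<'E'
from h import *
from plant import robot
P=np.array([432,-187.5,68.8]);x=np.array([np.cos(-.57),np.sin(-.57),0])
for s in (1,-1):
 for e in (62,65,70,75,80):
  print(s,e,[(h,b) for h in (0,25,50,80,130) for b in (0,10,20) if robot.solve_ik(*pose(P+[0,0,h]-b*x,-.57,np.radians(e),s)) is not None])
E
```

```text
1 62 [(80, 0), (130, 0), (130, 10), (130, 20)]
1 65 [(0, 0), (25, 0), (50, 0), (50, 10), (50, 20), (80, 0), (80, 10), (80, 20), (130, 0), (130, 10), (130, 20)]
1 70 [(0, 0), (0, 10), (0, 20), (25, 0), (25, 10), (25, 20), (50, 0), (50, 10), (50, 20), (80, 0), (80, 10), (80, 20), (130, 0), (130, 10), (130, 20)]
1 75 [(0, 0), (0, 10), (0, 20), (25, 0), (25, 10), (25, 20), (50, 0), (50, 10), (50, 20), (80, 0), (80, 10), (80, 20), (130, 0), (130, 10), (130, 20)]
1 80 [(0, 0), (0, 10), (0, 20), (25, 0), (25, 10), (25, 20), (50, 0), (50, 10), (50, 20), (80, 0), (80, 10), (80, 20), (130, 0), (130, 10), (130, 20)]
-1 62 [(80, 0), (130, 0), (130, 10), (130, 20)]
-1 65 [(50, 0), (80, 0), (80, 10), (80, 20), (130, 0), (130, 10), (130, 20)]
-1 70 [(0, 0), (0, 10), (25, 0), (25, 10), (25, 20), (50, 0), (50, 10), (50, 20), (80, 0), (80, 10), (80, 20), (130, 0), (130, 10), (130, 20)]
-1 75 [(0, 0), (0, 10), (0, 20), (25, 0), (25, 10), (25, 20), (50, 0), (50, 10), (50, 20), (80, 0), (80, 10), (80, 20), (130, 0), (130, 10), (130, 20)]
-1 80 [(0, 0), (0, 10), (0, 20), (25, 0), (25, 10), (25, 20), (50, 0), (50, 10), (50, 20), (80, 0), (80, 10), (80, 20), (130, 0), (130, 10), (130, 20)]
```

```bash
python3 - <<'E'
from h import *
from plant import robot
import cv2
np.set_printoptions(precision=2,suppress=True)
P=np.array([432,-187.5,68.8]);yaw=-.57;e=np.radians(70)
tz=np.array([np.cos(e)*np.cos(yaw),np.cos(e)*np.sin(yaw),-np.sin(e)])
robot.move_pose(*pose(P-80*tz+[0,0,20],yaw,e)) if robot.solve_ik(*pose(P-80*tz+[0,0,20],yaw,e)) is not None else robot.move_pose(*pose(P+[0,0,80],yaw,e))
robot.move_linear(pose(P-45*tz,yaw,e)[0],velocity=80)
s=robot.sense();print(s["clock"],s["joints"],s["contact_force"],s["tool_pos"],pose(P-45*tz,yaw,e)[0])
d=robot.get_image("wrist");pickle.dump(d,open("w3.pkl","wb"));cv2.imwrite("pics/w3.png",cv2.resize(d["color"][:,:,::-1],(800,600),interpolation=cv2.INTER_CUBIC))
E
```

```text
10.3833 [ 0.44  0.09 -0.29  2.42  0.5   0.35 -0.87] [0.67 0.63 0.75] [ 417.45 -178.2   116.96] [ 417.31 -178.09  116.72]
```

View pics/w3.png

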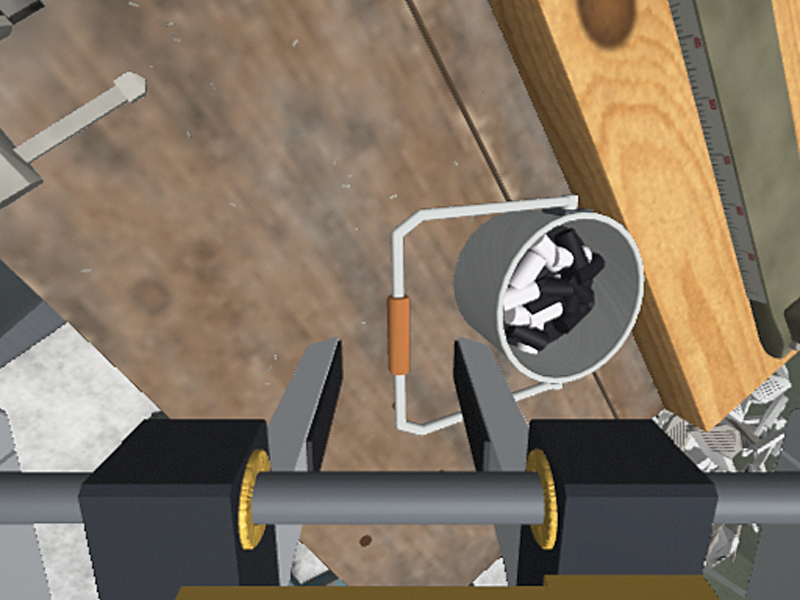

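The sleeve, at (399,335), is centred between the fingertips and the bar is square to them. Next I'll descend, cage it and start the raise.

```bash
cat > arc.py <<'E'
from h import *
H=np.array([519.5,-242,50.]);yaw=-.57;X=np.array([np.cos(yaw),np.sin(yaw),0]);Z=np.array([0,0,1.])
bar=lambda a:H+105*(-np.cos(a)*X+np.sin(a)*Z)
E
python3 - <<'E'
from arc import *
from plant import robot
np.set_printoptions(precision=2,suppress=True)
W=pickle.load(open("w3.pkl","rb"));P=onz(W,399/1.5625-.2,335/1.5625-.2,68.8);print(P,bar(.18))
def rep(t):
    s=robot.sense();print(t,round(s["clock"],2),s["contact_force"],s["wrist_torque"],s["finger_force"],round(s["grip_width"],1),s["tool_pos"])
e=np.radians(70)
print(robot.move_linear(pose(P,yaw,e)[0],velocity=60,f_stop=4));rep("down")
robot.gripper_to(11.5);rep("caged")
for a,ed in ((.3,70),(.5,71)):
    p,o=pose(bar(a),yaw,np.radians(ed));print(robot.move_linear(p,o,velocity=50,f_stop=4));rep(a)
import cv2
d=robot.get_image("wrist");cv2.imwrite("pics/w4.png",d["color"][100:,:,::-1])
E
```

```text
[ 432.67 -188.51   68.8 ] [ 432.53 -186.25   68.8 ]
False
down 11.34 [ 0.07 -0.01  0.43] [0.1  0.42 0.03] 0.0 44.4 [ 431.04 -187.36   74.7 ]
caged 12.03 [-0.2  -0.41  0.83] [0.16 0.37 0.  ] 0.0 11.4 [ 430.93 -187.44   74.44]
False
0.3 12.43 [ 1.17 -0.45 -0.8 ] [0.08 0.32 0.01] 0.0 11.5 [ 433.33 -186.94   86.72]
False
0.5 12.99 [-0.71  0.91  0.52] [ 0.08  0.36 -0.02] 0.0 11.6 [ 440.06 -191.32  105.69]
```

View pics/w4.png

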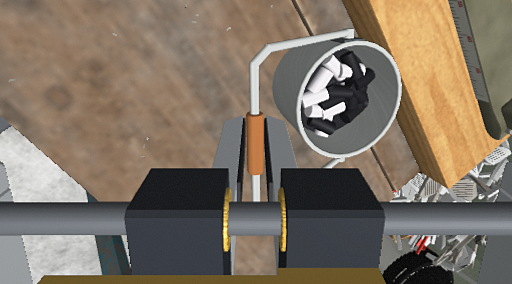

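The bar lies between the fingers, with the sleeve at (256,145) in the crop. I'll continue, checking the height from depth.

```bash
python3 - <<'E'
from arc import *
from plant import robot
np.set_printoptions(precision=2,suppress=True)
def rep(t):
    s=robot.sense();print(t,round(s["clock"],2),s["contact_force"],s["wrist_torque"],round(s["grip_width"],1),s["tool_pos"])
def slv():
    d=robot.get_image("wrist");c=d["color"].astype(int);z=d["z_map"]
    m=(c[...,0]>c[...,2]+60)&(c[...,0]>c[...,1]+40)&(z>0)&(z<300);m[:, :225]=0;m[:,290:]=0;m[340:]=0
    v,u=np.nonzero(m);zz=z[m];q=np.stack([(u-d["K"][0,2])*zz/d["K"][0,0],(v-d["K"][1,2])*zz/d["K"][1,1],zz],-1)
    q=(q-d["t"])@d["R"];print("sleeve",len(q),np.median(q,0) if len(q) else None)
slv()
for a,ed in ((.75,74),(1.0,78),(1.25,83),(1.45,88),(1.5708,90)):
    p,o=pose(bar(a),yaw,np.radians(ed));f=robot.move_linear(p,o,velocity=60,f_stop=5);rep((a,f,bar(a)))
    if f: break
    slv()
import cv2
for n in("wrist","scene"):
    d=robot.get_image(n);pickle.dump(d,open(n+"5.pkl","wb"))
    if n=="wrist":W=d["color"]
    else:I=cv2.resize(d["color"][240:330,240:360],(512,384),interpolation=cv2.INTER_CUBIC)
cv2.imwrite("pics/w5.png",cv2.resize(np.vstack([W,I])[:,:,::-1],(400,600)))
E
```

```text
sleeve 1010 [ 440.9  -189.97  104.78]
(0.75, False, array([ 454.82, -200.54,  121.57])) 13.68 [ 0.62  0.44 -0.28] [ 0.09  0.32 -0.04] 11.6 [ 452.99 -199.59  126.87]
sleeve 1031 [ 454.01 -198.71  126.18]
(1.0, False, array([ 471.74, -211.39,  138.35])) 14.32 [ 0.1   1.53 -0.15] [0.02 0.25 0.05] 11.7 [ 470.16 -210.52  143.71]
sleeve 1296 [ 474.06 -204.8   142.59]
(1.25, False, array([ 491.63, -224.13,  149.64])) 14.97 [ 0.3  -0.3  -0.83] [-0.03  0.21 -0.01] 11.4 [ 490.46 -223.44  155.14]
sleeve 2237 [ 581.92 -147.97   41.61]
(1.45, False, array([ 508.85, -235.17,  154.23])) 15.53 [ 1.12  0.5  -0.06] [-0.01  0.13  0.03] 11.8 [ 508.17 -234.74  159.82]
sleeve 2976 [ 584.3  -152.99   41.13]
(1.5708, False, array([ 519.5, -242. ,  155. ])) 15.94 [-0.54  0.35 -0.23] [-0.07  0.01  0.01] 11.6 [ 519.24 -241.8   160.76]
sleeve 3683 [ 586.39 -158.76   40.96]
```

View pics/w5.png

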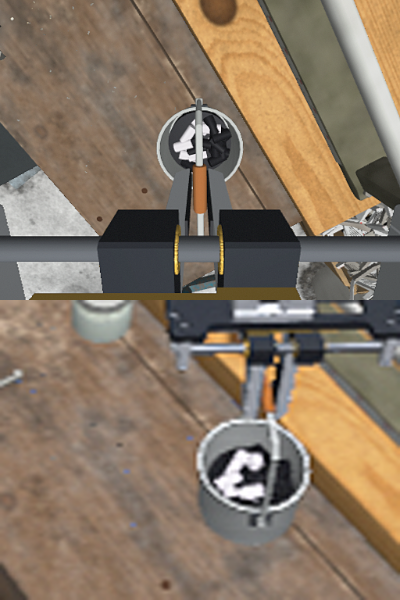

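The bail is upright between the pads and the pail still stands in place. Now I'll grip, lift and carry.

```bash
cat > st.py <<'E'
from h import *
np.set_printoptions(precision=2,suppress=True)
O=np.array([585,213.3,0]);sy=.167
def SP(x,z,y=0): return O+[x*np.cos(sy)-y*np.sin(sy),x*np.sin(sy)+y*np.cos(sy),z]
def rep(robot,t):
    s=robot.sense();print(t,round(s["clock"],2),s["contact_force"],s["wrist_torque"],round(s["finger_force"],1),round(s["grip_width"],1),s["tool_pos"])
E
python3 - <<'E'
from arc import *
from st import *
from plant import robot
import cv2
robot.gripper_to(6);rep(robot,"grip")
p,o=pose(bar(np.pi/2)+[0,0,125],yaw)
robot.move_linear(p-[0,0,115],velocity=30);rep(robot,"up10")
robot.move_linear(p,velocity=100);rep(robot,"up")
p2,o2=pose(SP(-110,280),sy)
try: robot.move_linear(p2,o2,velocity=130)
except robot.PlanningError as x: print(x);raise SystemExit
robot.pause(.3);rep(robot,"front")
d=robot.get_image("wrist");e=robot.get_image("scene");t=robot.get_image("top")
pickle.dump((d,e,t),open("six.pkl","wb"))
c=lambda I,x,y,w,h:cv2.resize(I["color"][y:y+h,x:x+w],(400,300),interpolation=cv2.INTER_CUBIC)
cv2.imwrite("pics/w6.png",np.vstack([np.hstack([c(d,0,0,512,384),c(e,190,110,120,90)]),np.hstack([c(t,160,110,120,90),c(d,100,60,200,150)])])[:,:,::-1])
E
```

```text
grip 16.32 [-1.04  0.54 -1.19] [0.02 0.21 0.05] 30.0 9.0 [ 519.24 -241.85  160.99]
up10 16.8 [-0.43  0.28 -5.18] [-0.02  0.11  0.04] 30.0 8.9 [ 519.47 -242.05  171.06]
up 18.1 [ 0.43  0.46 -4.64] [-0.13  0.12 -0.04] 30.0 8.9 [ 519.22 -241.92  285.28]
front 21.93 [ 0.23 -0.27 -6.06] [-0.12  0.07 -0.02] 30.0 9.2 [476.53 194.98 286.  ]
```

View pics/w6.png

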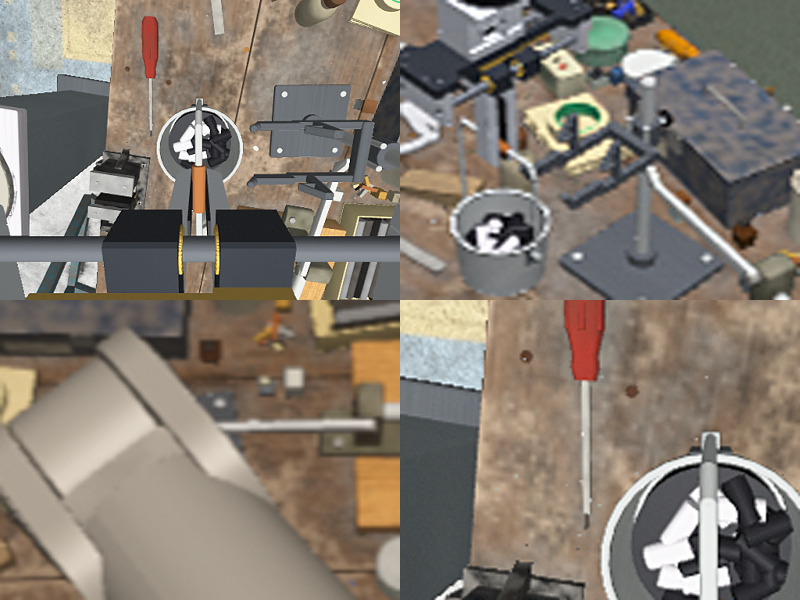

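The pail hangs level in front of the stand, and the prong tips are at (252,127) and (252,184) in the 400-px wrist panel. I'll check the tip position in the stand frame and then move in.

```bash
python3 - <<'E'
from st import *
W=pickle.load(open("w1.pkl","rb"));d=pickle.load(open("six.pkl","rb"))
w=lambda x,y:(W,x/1.5625-.2,y/1.5625-.2);v=lambda x,y:(d[0],x*1.28,y*1.28)
b=lambda x,y:(d[1],190+(x-400)*.3,110+y*.3)
c,s=np.cos(sy),np.sin(sy);R=np.array([[c,s,0],[-s,c,0],[0,0,1]])
for n,*o in (("R",w(366,212),v(251,184),b(566,200)),("L",w(367,279),v(251,127),b(530,168))):
    X,r=tri(*o);print(n,X,r,R@(X-O))
    for z in(205,220):print([R@(onz(*q,z)-O) for q in o])
E
```

```text
R [535.25 171.16 197.66] [3.4, 2.3, 1.7] [-56.06 -33.29 197.66]
[array([-59.59, -32.69, 205.  ]), array([-55.43, -30.21, 205.  ]), array([-61.4 , -41.35, 205.  ])]
[array([-60.55, -34.39, 220.  ]), array([-58.92, -23.31, 220.  ]), array([-73.23, -54.14, 220.  ])]
L [525.95 230.97 198.47] [4.7, 2.9, 7.4] [-55.29  27.24 198.47]
[array([-59.38,  28.49, 205.  ]), array([-58.97,  30.58, 205.  ]), array([-54.43,  16.95, 205.  ])]
[array([-60.34,  24.69, 220.  ]), array([-62.23,  33.61, 220.  ]), array([-66.38,   3.23, 220.  ])]
```

```bash
python3 - <<'E'
from st import *
from plant import robot
p=lambda x,z:pose(SP(x,z,-1.5),sy)
robot.move_linear(*p(-110,262),velocity=80)
print(robot.move_linear(*p(-28,262),velocity=60,f_stop=6));robot.pause(.5);rep(robot,"mouth")
f=robot.move_linear(*p(-28,188),velocity=18,f_stop=2.5);rep(robot,("touch",f))
robot.pause(.2);rep(robot,"")
import cv2
d=robot.get_image("wrist");e=robot.get_image("scene")
c=lambda I,x,y,w,h:cv2.resize(I["color"][y:y+h,x:x+w],(400,300),interpolation=cv2.INTER_CUBIC)
cv2.imwrite("pics/w7.png",np.hstack([c(d,100,80,320,240),c(e,215,120,80,60)])[:,:,::-1])
E
```

```text
False
mouth 24.47 [ 0.03 -0.53 -5.27] [-0.1   0.05  0.01] 30.0 8.8 [557.66 207.13 268.  ]
('touch', True) 27.54 [2.7  0.98 0.95] [ 0.2  -0.49 -0.05] 30.0 8.6 [557.57 207.1  203.14]
 27.74 [2.76 0.87 0.41] [ 0.3  -0.58 -0.01] 30.0 9.1 [557.35 206.96 202.94]
```

View pics/w7.png

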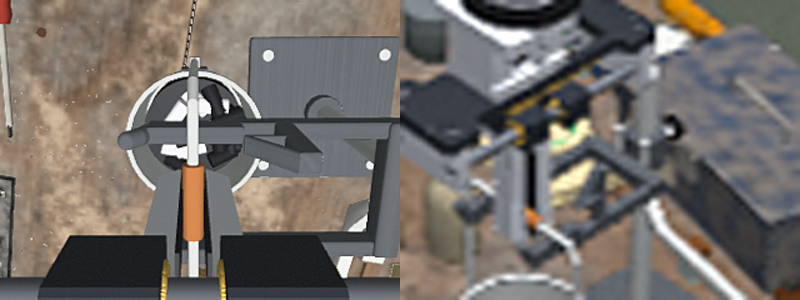

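The wire rests on the land between tip and keeper (bar at column 193, keeper at 245–320), and the prongs carry the whole weight. I'll ease up about 1 mm, slide back until I feel the upright, back off and lower.

```bash
python3 - <<'E'
from st import *
from plant import robot
p=lambda x,z:pose(SP(x,z,-1.5),sy)
z=robot.sense()["tool_pos"][2]-6+1.3
robot.move_linear(*p(-28,z),velocity=15);robot.pause(.2);rep(robot,"eased")
f=robot.move_linear(*p(-8,z),velocity=20,f_stop=4);rep(robot,("slide1",f))
if not f:
    f=robot.move_linear(*p(9,z),velocity=12,f_stop=3.5);rep(robot,("slide2",f))
t=robot.sense()["tool_pos"]-O;print("xs",t[0]*np.cos(sy)+t[1]*np.sin(sy))
E
```

```text
eased 28.31 [-0.67 -1.47 -1.79] [-0.14  0.33 -0.  ] 30.0 9.2 [557.36 206.99 203.93]
('slide1', False) 29.46 [-0.99 -0.52 -3.05] [-0.04  0.13  0.02] 30.0 8.9 [577.43 210.52 204.24]
('slide2', True) 30.53 [ 0.39  0.48 -4.94] [-0.09  0.03  0.02] 30.0 9.0 [590.61 212.47 203.08]
xs 5.391307978724277
```

```bash
python3 - <<'E'
from st import *
from plant import robot
import cv2
t=robot.sense()["tool_pos"]
f=robot.move_linear(*(t-[0,0,14],),velocity=10,f_stop=3);robot.pause(.2);rep(robot,("lower",f))
d=robot.get_image("wrist");e=robot.get_image("scene")
c=lambda I,x,y,w,h:cv2.resize(I["color"][y:y+h,x:x+w],(400,300),interpolation=cv2.INTER_CUBIC)
cv2.imwrite("pics/w8.png",np.hstack([c(d,130,80,240,180),c(e,225,120,80,60)])[:,:,::-1])
E
```

```text
('lower', True) 31.48 [3.32 1.56 0.28] [ 0.32 -0.61 -0.01] 30.0 9.0 [590.2  212.19 196.01]
```

View pics/w8.png

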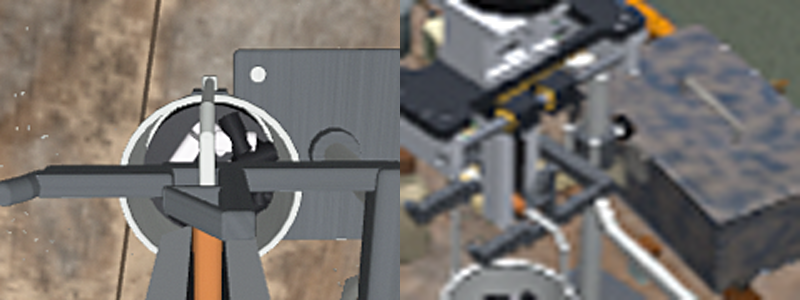

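It loaded 7 mm below the land height, so the wire is in the seats under the keepers, and the hook carries the full weight. I'll release and withdraw upward.

```bash
python3 - <<'E'
from st import *
from plant import robot
import cv2
robot.gripper_to(26);robot.pause(.3);rep(robot,"open")
t=robot.sense()["tool_pos"]
f=robot.move_linear(t+[0,0,40],velocity=50,f_stop=4);rep(robot,("up",f))
if not f:
    robot.move_linear(t+[0,0,160],velocity=120)
    robot.move_linear(t+[-130,-20,200],velocity=150);robot.pause(.5)
rep(robot,"end")
d=robot.get_image("wrist");e=robot.get_image("scene")
c=lambda I,x,y,w,h:cv2.resize(I["color"][y:y+h,x:x+w],(400,300),interpolation=cv2.INTER_CUBIC)
cv2.imwrite("pics/w9.png",np.hstack([c(d,0,0,512,384),c(e,215,110,100,75)])[:,:,::-1])
E
```

```text
open 32.37 [-0.53 -1.09  0.22] [-0.09  0.03 -0.04] 0.0 26.1 [589.84 211.91 195.7 ]
('up', False) 33.32 [ 0.14  0.25 -0.2 ] [-0.04  0.04  0.02] 0.0 26.0 [589.72 211.77 235.41]
end 36.03 [-0.29  0.68 -0.69] [-0.05  0.07 -0.01] 0.0 25.7 [459.89 191.94 395.63]
```

View pics/w9.png

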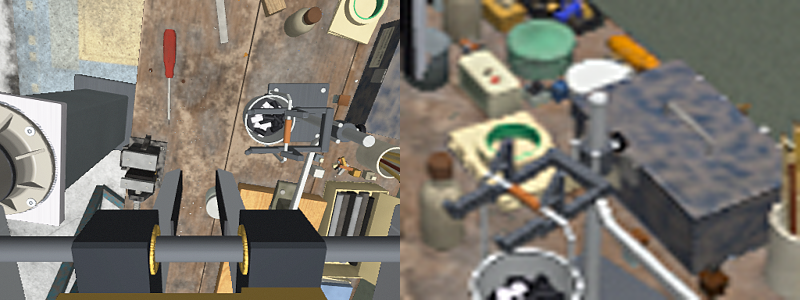

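The pail hangs on both prongs, with the sleeve between them at (525,195), and the arm is clear. Handing in.

```bash
python3 -c "
from plant import robot
robot.pause(1);print(robot.sign_off())"
```

```text
the job is handed in; nothing more can be done
None
```

The pail is hanging by its upright bail in both hook seats under the keepers, nothing around it was seen to be disturbed, the gripper is clear, and I handed the job in at about 37 s.

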